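# Open the child-resistant reagent bottle

### The job

Open the clamped amber reagent bottle: its blue cap is child-resistant, so keep it pressed down while turning it anticlockwise until it comes free, gently, never with more than about 30 N and without forcing it against its stop. Lift it off and set it down upright on the floor of the white dish without letting it fall, let go, and leave the other glassware standing where it is.

Things in the scene. Friction and masses are not known exactly. Their poses are not given: they have to be found in the camera images.
- bottle: Amber glass bottle, 86 mm across, in a 130 x 130 x 12 mm steel clamp base fixed to the bench. The clamp's rubber lining lets the glass give a few mm sideways (1.5 N per mm), nothing else. Origin: centre of the base's underside, on the bottle's upright axis, at bench level; z up.
- cap: Blue child-resistant cap, 52 mm across, 32 mm tall, 60 g, closed on the bottle at the start. Origin: on its axis at its underside, the plane of the three white feet (17 mm from the axis) it stands on, 15 mm below the neck's top when closed; z up. Contact forces between cap and bottle (press, pull and twist added up) of more than 30 N spoil it.
- cap_grip (a point): On the cap's axis at the height to grip, 24 mm above the origin of cap. Grip the blue ribbed shell (upright wall 52 mm across, 7 to 32 mm above that origin) from above. The shell rides on a spring over a white inner cap: unpressed it spins idly and opens nothing; moved down it carries this point along.
- cap_top (a point): Centre of the shell's top face, 32 mm above the origin of cap. Pressed, the shell meets 12 drive teeth after 2 mm (8 N). Often they meet crest on crest, which is solid; turned up to 30 degrees they drop in, 3 mm more; fully down is 5 mm, 12.5 N. Hold 10 to 15 N while turning anticlockwise (seen from above): the drag is about 0.05 N m.
- neck_top (a point): Centre of the neck's top face, 165 mm above the bench. Ledges on the neck hold the inner cap: closed, it cannot be pulled off. Carried anticlockwise 55 degrees it lifts straight up; past 65 the torque climbs 0.02 N m per degree at a springy stop: at 0.15 N m it is surely free, 0.25 is too much. As the teeth must first bite, the hand turns 60 to 105 degrees in all.
- dish: Round white ceramic dish fixed to the bench, 164 mm across the rim, 10 mm tall. Origin: centre of its underside, at bench level; z up.
- dish_floor (a point): Centre of the dish's flat floor (diameter 144 mm), 5 mm above the bench: the cap is to stand here, on its feet.
- clear_a: Bystander: loose clear glass bottle with blue cap and paper label, 68 mm across, 150 mm tall. Origin: centre of its underside.
- clear_b: Bystander: a second bottle like clear_a. Origin: centre of its underside.
- beaker: Bystander: loose glass beaker, 72 mm across, 95 mm tall. Origin: centre of its underside.
There are look-alikes about, which are no part of the job. Of the things that look like the dish, the smallest one is meant. There is more than one size of the bottle; the one meant has the size given above.

How it is judged:
By the outcome, as a careful person would: the job done as asked, in the order asked, and still so for the second after the job is handed in, with the robot touching nothing.
It also fails if it takes over 66 s, if anything falls off the work surface, if the arm or the gripper's body presses on something with over 40 N, if the wrist force passes 120 N, or if a joint passes its speed limit or range.

### The arm

A 7-joint arm with a two-finger parallel gripper is mounted at the origin on the work surface. World frame = base frame: x ahead of the robot, y to its left, z up, the work surface at z = 0. Lengths are in m, angles in rad, forces in N, time in s.
With the tool pointing down it reaches from about 0.35 to 0.9 m from the base axis. Payload 7.2 kg.
Tool frame: the origin (TCP) lies midway between the tips of the shut fingers; the grasp point (between the pads) lies 19 mm behind it; x points along the fingers, y is the direction in which the jaws open and shut, and the axes are right-handed (so a half turn about x gives the same grasp; the last joint's range is limited). The gripper opens to 88 mm and grips with 3 to 60 N. Pads are 20 mm wide; open, the fingers measure 115 mm over their backs; the gripper's body (75 mm by 178 mm) begins 61 mm behind the grasp point.
Start: joints at [1.091, 0.411, -0.013, 1.596, 0.006, 1.134, -0.082], TCP at [0.25, -0.573, 0.223] pointing down, gripper open.
Joint ranges: [-2.95, 2.95], [-0.29, 1.99], [-1.47, 1.44], [0.14, 2.54], [-1.03, 4.17], [0.13, 1.85], [-2.86, 2.86]. Speed limits (rad/s): [2.39, 2.39, 3.01, 3.01, 3.14, 3.14, 3.14].

### API

Orientations are given as [roll, pitch, yaw] about the fixed x, y, z axes, in that order (R = Rz(yaw) Ry(pitch) Rx(roll)).
In Python, from workcell import readout, snapshot, calibration, r gives the robot as it stands. The module is installed in compiled form; this text tells all that it offers.
- The arm moves only by the tool play_rows, never from a script. Its argument "commands" is text: rows parted by semicolons, each of 6 numbers parted by spaces: the shift along the tool's x, y, z scaled (see below), then the turn, a rotation vector about the tool's x, y, z scaled (see below). A call has exactly 10 rows; each row is the pose to reach, as a shift and turn from the pose commanded when the call began, along the tool's axes at that moment, turning the shorter way round; what a row does not reach only later rows make up. The controller multiplies each number of a shift by 8 cm and each number of a turn by 180 degrees. A row lasts 1/12 s, in which the tool goes at most 41.7 mm and 7.16 degrees, less where a joint would pass 70% of its speed; a pose out of reach is approached as far as the arm can. A call with a number of a shift or a turn outside -1 to 1 is refused whole. A call with a gripper value outside its range is refused whole. "jaw" is the opening, from 0 (shut) to 1 (fully open), set as the call begins (left out, the last holds). The fingers move at their own pace and stop on an object; the grip force is fixed at half the most. Time passes only in rows, so rows that repeat a pose let the fingers close, or fill a call up. It gives the time, the measured TCP pose, the force and the opening at its end, in the units of the state.
- readout.get_state(): the state, without advancing time (a new reading comes with each control period).
- snapshot(name): name is "scene" or "top"; returns the picture (420x560x3 uint8, blue, green, red); there is no depth.
- calibration(name): a dict with "mtx" (3x3 intrinsics, pixels), "rvec" (rotation vector, rad) and "tvec" (3), from world to camera coordinates, as OpenCV has them. Camera axes: x right, y down, z forward; pixel columns grow to the right and rows downward; lengths in m; the calibration is good to about 2 mm. A picture is of the moment at which its call begins. calibration takes no time and is no camera call.
- r.close_job(): hands the job in, once; it reports no verdict.
The state is a dict: "t": time; "joint_pos": joint angles; "dq": joint speeds; "effort": joint torques, N m; "eef_pos": TCP position; "orientation": TCP orientation; "wrist_force": force on the tool from outside, world axes, zero at the start; "wrist_torque": the same for the moment, N m; "gripper_width": finger opening in m.
Only numpy, scipy, OpenCV 4.12 (cv2) and the standard library are available. Lean on these libraries where they do the work, as an engineer would, in place of code of your own. Each camera call takes 0.05 s, during which the arm holds its last target.

## Working session

There is one attempt and no reset: what is moved stays moved. The work goes in short steps, Python scripts to look and compute and a tool call to move; the robot and the scene stay as the last step left them, time stands still between calls to the robot, and variables do not carry over. Pictures are saved under pics/ and viewed, and the job is handed in when it is done.

Besides the shell and the picture viewer there is one more tool, called after "Request:" by a JSON object that holds its "method" and its "body". play_rows: Moves the arm, as the interface text tells. Its arguments: {"type":"object","properties":{"commands":{"type":"string"},"jaw":{"type":"number"}},"required":["commands"]}

```bash
mkdir -p pics
python3 - <<'E'
from workcell import readout, snapshot, calibration
import cv2
for n in ["scene","top"]:
    im=snapshot(n); cv2.imwrite(f"pics/{n}0.png",im)
    c=calibration(n); print(n,c)
print(readout.get_state())
E
```

```text
scene {'mtx': array([[491.52132003,   0.        , 271.97683676],
       [  0.        , 491.52132003, 206.0012482 ],
       [  0.        ,   0.        ,   1.        ]]), 'rvec': array([ 1.66421205,  1.96418557, -0.72497602]), 'tvec': array([ 8.32077384e-04, -2.71097575e-01,  1.61388757e+00])}
top {'mtx': array([[380.3244735 ,   0.        , 279.25596922],
       [  0.        , 380.3244735 , 215.44482508],
       [  0.        ,   0.        ,   1.        ]]), 'rvec': array([ 2.16150642, -2.12315514,  0.16900125]), 'tvec': array([0.05099665, 0.48716033, 0.89376306])}
{'t': 0.1, 'joint_pos': array([ 1.09082363,  0.41178832, -0.01273166,  1.59696334,  0.00560794,
        1.13429453, -0.08222503]), 'dq': array([ 0.00083009, -0.00321467,  0.00034995, -0.00223553,  0.0008399 ,
       -0.00162949, -0.00059828]), 'effort': array([ 3.42507701e-03, -5.89096749e+01,  6.44077118e-01, -2.91709203e+01,
       -5.38555405e-02,  1.45610727e-02,  7.20242656e-05]), 'eef_pos': array([ 0.2499365 , -0.57235094,  0.22191153]), 'orientation': array([-1.50053834,  1.5693785 ,  2.05284758]), 'wrist_force': array([ 0.17702759, -0.38080805,  0.33849069]), 'wrist_torque': array([0.02543976, 0.01505887, 0.01041358]), 'gripper_width': 0.08771310951424978}
```

View pics/scene0.png

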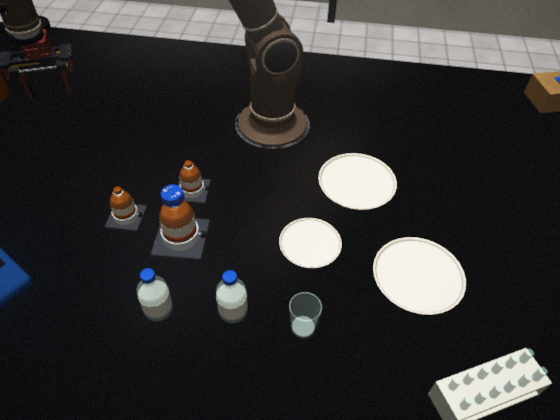

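View pics/top0.png

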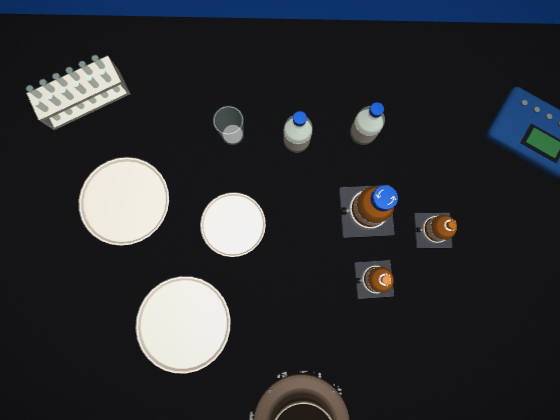

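Candidates. Bottle: the big amber one with the blue cap, top (385,197), scene (172,195). The small amber ones, top (438,228) and (378,280), and the clear bottles' blue caps, top (300,118) and (377,109), are not it. Dish: the smallest, top (233,224). The larger ones at (124,201) and (183,325) are look-alikes. Next I measure sizes and positions.

```bash
cat > h.py <<'E'
import numpy as np, cv2
from workcell import readout, snapshot, calibration
from scipy.spatial.transform import Rotation as Ro
def cam(n):
    c=calibration(n); R=cv2.Rodrigues(c['rvec'])[0]; return c['mtx'],R,np.array(c['tvec']).ravel()
def ray(n,uv):
    K,R,t=cam(n); d=R.T@np.linalg.inv(K)@np.array([uv[0],uv[1],1.]); return -R.T@t,d/np.linalg.norm(d)
def onz(n,uv,z):
    o,d=ray(n,uv); return o+d*(z-o[2])/d[2]
def proj(n,P):
    c=calibration(n); return cv2.projectPoints(np.array(P,float).reshape(-1,1,3),c['rvec'],c['tvec'],c['mtx'],None)[0].reshape(-1,2)
def tri(n1,a,n2,b):
    o1,d1=ray(n1,a);o2,d2=ray(n2,b)
    A=np.stack([d1,-d2],1); s=np.linalg.lstsq(A,o2-o1,rcond=None)[0]
    p,q=o1+d1*s[0],o2+d2*s[1]; return (p+q)/2,np.linalg.norm(p-q)
def circ(P):
    A=np.c_[2*P[:,:2],np.ones(len(P))]; s=np.linalg.lstsq(A,(P[:,:2]**2).sum(1),rcond=None)[0]
    return s[:2],np.sqrt(s[2]+s[0]**2+s[1]**2)
E
python3 - <<'E'
from h import *
for n in ["scene","top"]:
    im=cv2.imread(f"pics/{n}0.png"); hsv=cv2.cvtColor(im,cv2.COLOR_BGR2HSV)
    for nm,lo,hi in [("blue",(105,150,90),(130,255,255)),("white",(0,0,150),(180,80,255))]:
        m=cv2.inRange(hsv,lo,hi); 
        for c in cv2.findContours(m,cv2.RETR_EXTERNAL,cv2.CHAIN_APPROX_NONE)[0]:
            a=cv2.contourArea(c)
            if a<100: continue
            x,y,w,h=cv2.boundingRect(c)
            P=np.array([onz(n,p,0.010) for p in c[:,0]]); cc,r=circ(P)
            s=""
            if nm=="white": s=f"circle z=.01 {cc.round(4)} r={r:.4f}"
            else:
                P=np.array([onz(n,p,0.182) for p in c[:,0]]); cc,r=circ(P); s=f"z=.182 {cc.round(4)} {r:.4f}"
            print(n,nm,a,(x,y,w,h),s)
a=cv2.resize(cv2.imread("pics/top0.png")[160:260,330:430],(560,560),interpolation=cv2.INTER_CUBIC)
cv2.imwrite("pics/crop1.png",a)
a=cv2.resize(cv2.imread("pics/scene0.png")[170:270,130:230],(560,560),interpolation=cv2.INTER_CUBIC)
cv2.imwrite("pics/crop2.png",a)
E
```

```text
scene blue 138.0 (222, 270, 15, 13) z=.182 [0.7151 0.0236] 0.0148
scene blue 133.5 (140, 268, 15, 13) z=.182 [ 0.7385 -0.1441] 0.0146
scene blue 726.0 (0, 249, 29, 51) z=.182 [ 0.7852 -0.4282] 0.0430
scene blue 277.0 (160, 184, 23, 18) z=.182 [ 0.51   -0.1614] 0.0261
scene white 4632.0 (436, 348, 116, 72) circle z=.01 [0.7734 0.601 ] r=0.0939
scene white 300.5 (293, 317, 21, 19) circle z=.01 [0.7106 0.1857] r=0.0235
scene white 539.0 (216, 283, 30, 25) circle z=.01 [0.6594 0.0062] r=0.0336
scene white 539.5 (138, 280, 30, 26) circle z=.01 [ 0.6851 -0.1797] r=0.0337
scene white 5458.0 (373, 237, 93, 78) circle z=.01 [0.5204 0.4534] r=0.1130
scene white 2409.5 (279, 218, 63, 50) circle z=.01 [0.468  0.1754] r=0.0808
scene white 3378.5 (318, 153, 79, 57) circle z=.01 [0.2195 0.2863] r=0.1130
scene white 9546.0 (274, 0, 286, 74) circle z=.01 [-0.7171  0.4761] r=0.3907
scene white 6039.0 (33, 0, 212, 45) circle z=.01 [-0.5565 -0.6489] r=0.3030
top blue 465.0 (372, 185, 26, 25) z=.182 [ 0.5066 -0.1593] 0.0257
top blue 127.5 (293, 111, 14, 13) z=.182 [0.6786 0.0205] 0.0141
top blue 126.0 (370, 102, 14, 13) z=.182 [ 0.7019 -0.1462] 0.0141Traceback (most recent call last):
  File "<stdin>", line 10, in <module>
  File "h.py", line 9, in onz
    o,d=ray(n,uv); return o+d*(z-o[2])/d[2]
        ~~~^^^^^^
  File "h.py", line 7, in ray
    K,R,t=cam(n); d=R.T@np.linalg.inv(K)@np.array([uv[0],uv[1],1.]); return -R.T@t,d/np.linalg.norm(d)
          ~~~^^^
  File "h.py", line 5, in cam
    c=calibration(n); R=cv2.Rodrigues(c['rvec'])[0]; return c['mtx'],R,np.array(c['tvec']).ravel()
ValueError: time passes only in moves, steps and waits
```

```bash
python3 - <<'E'
from workcell import calibration
import pickle
pickle.dump({n:calibration(n) for n in ["scene","top"]},open("cal.pkl","wb"))
E
sed -i 's/^from workcell.*/from workcell import readout, snapshot\nimport pickle\nCAL=pickle.load(open("\.\/cal.pkl","rb"))\ncalibration=lambda n: CAL[n]/' h.py
python3 - <<'E'
from h import *
n="top"
im=cv2.imread(f"pics/{n}0.png"); hsv=cv2.cvtColor(im,cv2.COLOR_BGR2HSV)
m=cv2.inRange(hsv,(0,0,150),(180,80,255))
for c in cv2.findContours(m,cv2.RETR_EXTERNAL,cv2.CHAIN_APPROX_NONE)[0]:
    if cv2.contourArea(c)<800: continue
    cc,r=circ(np.array([onz(n,p,0.010) for p in c[:,0]])); print(n,cv2.boundingRect(c),cc.round(4),r.round(4))
# cap centroid by top-mask, bottle base: square clamp
for z in (.182,):
    print(proj("scene",[.508,-.160,z]),proj("top",[.508,-.160,z]))
print('base',proj("top",[[.508+a*.065,-.160+b*.065,.012] for a in(-1,1) for b in (-1,1)]))
a=cv2.resize(im[160:260,330:430],(560,560),interpolation=cv2.INTER_CUBIC)
cv2.imwrite("pics/crop1.png",a)
a=cv2.resize(cv2.imread("pics/scene0.png")[170:270,130:230],(560,560),interpolation=cv2.INTER_CUBIC)
cv2.imwrite("pics/crop2.png",a)
E
```

```text
top (136, 277, 94, 96) [0.2221 0.2877] 0.1122
top (201, 193, 65, 64) [0.4669 0.1766] 0.08
top (79, 158, 90, 87) [0.5225 0.4548] 0.1121
top (27, 56, 94, 64) [0.8245 0.6119] 0.09
[[172.02003368 191.73421329]] [[385.18381796 196.33091952]]
base [[392.81850039 236.13897421]
 [340.81966461 235.20566916]
 [391.3725383  185.37849938]
 [340.44543102 184.45352825]]
```

View pics/crop1.png

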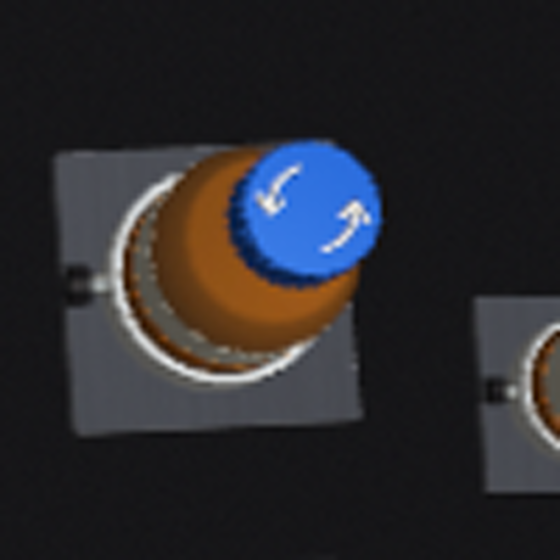

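View pics/crop2.png

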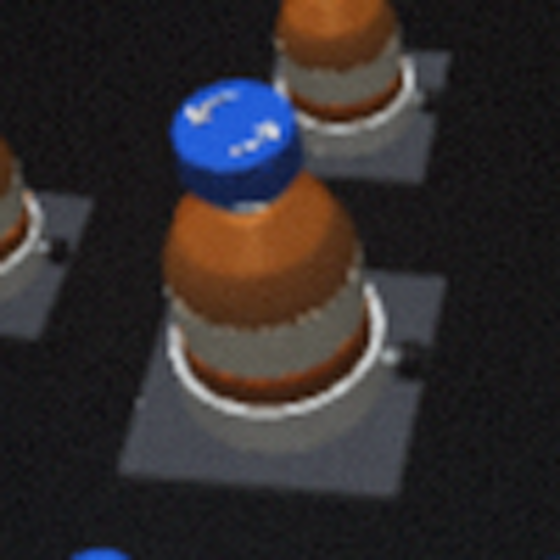

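The crops confirm both choices: large amber bottle with a blue cap carrying white arrows, base about 130 mm; dish radius 80–81 mm measured. Next I refine the cap centre from its top face and compute the first reach.

```bash
cat >> h.py <<'E'
def st(p=True):
    s=readout.get_state(); R=Ro.from_euler('xyz',s['orientation']).as_matrix()
    if p:
        print('t %.2f pos %s w %.4f F %s T %s'%(s['t'],s['eef_pos'].round(4),s['gripper_width'],s['wrist_force'].round(2),s['wrist_torque'].round(3)))
        print('q',s['joint_pos'].round(3),'toolx',R[:,0].round(4),'y',R[:,1].round(4),'z',R[:,2].round(4),'jaw yaw %.1f'%np.degrees(np.arctan2(R[1,1],R[0,1])))
    return s,R
def rel(target,yaw=None):
    "target TCP world, jaw yaw deg -> units; straight-down tool"
    s,R=st(); d=R.T@(np.array(target)-s['eef_pos'])
    if yaw is None: yaw=np.degrees(np.arctan2(R[1,1],R[0,1]))
    a=np.radians(yaw); x=np.array([0,0,-1.]); y=np.array([np.cos(a),np.sin(a),0]); Rt=np.stack([x,y,np.cross(x,y)],1)
    rv=Ro.from_matrix(R.T@Rt).as_rotvec()
    print('shift m',d.round(4),'units',(d/.08).round(4),'turn deg',np.degrees(rv).round(2),'units',(rv/np.pi).round(4))
E
python3 - <<'E'
from h import *
for n in ["top","scene"]:
    im=cv2.imread(f"pics/{n}0.png"); hsv=cv2.cvtColor(im,cv2.COLOR_BGR2HSV)
    x0,y0,x1,y1=(360,175,410,220) if n=="top" else (150,175,200,210)
    sub=hsv[y0:y1,x0:x1]
    print(n,np.percentile(sub[...,2][(sub[...,0]>105)&(sub[...,0]<125)&(sub[...,1]>120)],[10,30,50,70,90]))
    for th in (130,160,190):
        m=cv2.inRange(sub,(100,100,th),(130,255,255))
        m=cv2.morphologyEx(m,cv2.MORPH_CLOSE,np.ones((7,7)))
        c=max(cv2.findContours(m,cv2.RETR_EXTERNAL,cv2.CHAIN_APPROX_NONE)[0],key=cv2.contourArea)
        c=cv2.convexHull(c); (e,ax,an)=cv2.fitEllipse(c)
        M=cv2.moments(c); e=np.array([M['m10']/M['m00']+x0,M['m01']/M['m00']+y0])
        print(th,e.round(1),np.round(ax,1),onz(n,e,.182).round(4))
rel([.508,-.161,.222],None)
E
```

```text
top [ 93.  211.8 223.  225.  228. ]
130 [384.9 197. ] [23.7 25.1] [ 0.5065 -0.1593  0.182 ]
160 [385.1 196.9] [23.1 24.5] [ 0.5068 -0.1599  0.182 ]
190 [385.3 196.9] [22.5 24. ] [ 0.5068 -0.1603  0.182 ]
scene [ 71.  88. 185. 213. 215.]
130 [171.3 192.1] [15.9 21.9] [ 0.5093 -0.1613  0.182 ]
160 [171.2 192.1] [15.1 21.7] [ 0.5095 -0.1616  0.182 ]
190 [171.2 191.9] [14.1 20.6] [ 0.509  -0.1618  0.182 ]
t 0.10 pos [ 0.2499 -0.5724  0.2219] w 0.0877 F [ 0.18 -0.38  0.34] T [0.025 0.015 0.01 ]
q [ 1.091  0.412 -0.013  1.597  0.006  1.134 -0.082] toolx [-7.0e-04  1.3e-03 -1.0e+00] y [ 0.4003 -0.9164 -0.0014] z [-9.164e-01 -4.003e-01  1.000e-04] jaw yaw -66.4
shift m [ 3.000e-04 -2.737e-01 -4.011e-01] units [ 3.2000e-03 -3.4209e+00 -5.0142e+00] turn deg [0.   0.01 0.08] units [0.     0.     0.0005]
```

Request:
{"method": "play_rows", "body": {"commands": "0 -.07 -.1 0 0 0;0 -.14 -.2 0 0 0;0 -.2 -.3 0 0 0;0 -.27 -.4 0 0 0;0 -.34 -.5 0 0 0;0 -.41 -.6 0 0 0;0 -.48 -.7 0 0 0;0 -.55 -.8 0 0 0;0 -.62 -.9 0 0 0;0 -.68 -1 0 0 0", "jaw": 1}}

```text
t: 0.93
eef_pos: [0.3022, -0.49, 0.2228]
orientation: [1.804, 1.571, -0.926]
wrist_force: [-0.6, -0.0, -1.3]
gripper_width: 0.0877
```

Request:
{"method": "play_rows", "body": {"commands": "0 -.07 -.1 0 0 0;0 -.14 -.2 0 0 0;0 -.2 -.3 0 0 0;0 -.27 -.4 0 0 0;0 -.34 -.5 0 0 0;0 -.41 -.6 0 0 0;0 -.48 -.7 0 0 0;0 -.55 -.8 0 0 0;0 -.62 -.9 0 0 0;0 -.68 -1 0 0 0"}}

```text
t: 1.77
eef_pos: [0.3537, -0.4081, 0.2227]
orientation: [1.781, 1.571, -0.949]
wrist_force: [-0.4, -0.5, 0.1]
gripper_width: 0.0876
```

Request:
{"method": "play_rows", "body": {"commands": "0 -.07 -.1 0 0 0;0 -.14 -.2 0 0 0;0 -.2 -.3 0 0 0;0 -.27 -.4 0 0 0;0 -.34 -.5 0 0 0;0 -.41 -.6 0 0 0;0 -.48 -.7 0 0 0;0 -.55 -.8 0 0 0;0 -.62 -.9 0 0 0;0 -.68 -1 0 0 0"}}

```text
t: 2.6
eef_pos: [0.4052, -0.3262, 0.2227]
orientation: [-2.931, 1.571, 0.623]
wrist_force: [0.9, 0.1, -0.2]
gripper_width: 0.0878
```

Request:
{"method": "play_rows", "body": {"commands": "0 -.07 -.1 0 0 0;0 -.14 -.2 0 0 0;0 -.2 -.3 0 0 0;0 -.27 -.4 0 0 0;0 -.34 -.5 0 0 0;0 -.41 -.6 0 0 0;0 -.48 -.7 0 0 0;0 -.55 -.8 0 0 0;0 -.62 -.9 0 0 0;0 -.68 -1 0 0 0"}}

```text
t: 3.43
eef_pos: [0.4568, -0.2443, 0.2227]
orientation: [-1.421, 1.571, 2.132]
wrist_force: [-1.0, -0.6, 0.1]
gripper_width: 0.0878
```

```bash
python3 -c "
from h import *
rel([.508,-.1605,.222],23.6)"
```

```text
t 3.43 pos [ 0.4568 -0.2443  0.2227] w 0.0878 F [-0.96 -0.57  0.08] T [ 0.034  0.002 -0.004]
q [ 0.576  0.241 -0.212  1.842  0.057  1.064 -0.817] toolx [-0.  0. -1.] y [ 0.4004 -0.9163 -0.    ] z [-0.9163 -0.4004  0.    ] jaw yaw -66.4
shift m [ 0.0007 -0.0563 -0.0805] units [ 0.0083 -0.7037 -1.006 ] turn deg [-89.99  -0.     0.  ] units [-0.5 -0.   0. ]
```

Request:
{"method": "play_rows", "body": {"commands": "0 -.07 -.1 -.03 0 0;0 -.14 -.2 -.06 0 0;0 -.21 -.3 -.09 0 0;0 -.28 -.4 -.12 0 0;0 -.35 -.5 -.15 0 0;0 -.42 -.6 -.18 0 0;0 -.49 -.7 -.21 0 0;0 -.56 -.8 -.24 0 0;0 -.63 -.9 -.27 0 0;0 -.704 -1 -.3 0 0"}}

```text
t: 4.27
eef_pos: [0.5075, -0.1609, 0.2227]
orientation: [1.336, 1.571, -0.447]
wrist_force: [-0.2, 0.9, -0.1]
gripper_width: 0.0879
```

Request:
{"method": "play_rows", "body": {"commands": "0 0 0 -.03 0 0;0 0 0 -.06 0 0;0 0 0 -.09 0 0;0 0 0 -.12 0 0;0 0 0 -.15 0 0;0 0 0 -.18 0 0;0 0 0 -.2 0 0;0 0 0 -.2 0 0;0 0 0 -.2 0 0;0 0 0 -.2 0 0"}}

```text
t: 5.1
eef_pos: [0.5072, -0.1615, 0.2226]
orientation: [1.733, 1.571, 0.572]
wrist_force: [-1.1, 0.3, 0.7]
gripper_width: 0.0878
```

```bash
python3 -c "
from h import *
rel([.508,-.1605,.155],23.6)
cv2.imwrite('pics/top1.png',snapshot('top'));cv2.imwrite('pics/scene1.png',snapshot('scene'))
a=cv2.resize(np.hstack([cv2.imread('pics/top1.png')[130:260,310:460],cv2.imread('pics/scene1.png')[140:270,100:250]]),None,fx=2.6,fy=2.6); cv2.imwrite('pics/c3.png',a)"
```

```text
t 5.10 pos [ 0.5072 -0.1615  0.2226] w 0.0878 F [-1.08  0.35  0.67] T [-0.026 -0.099 -0.017]
q [ 0.634  0.299 -0.512  1.795  0.164  1.09   0.474] toolx [ 1.e-04  0.e+00 -1.e+00] y [9.173e-01 3.981e-01 1.000e-04] z [ 0.3981 -0.9173 -0.    ] jaw yaw 23.5
shift m [ 0.0676  0.0011 -0.0006] units [ 0.8454  0.0143 -0.0072] turn deg [-0.14 -0.   -0.  ] units [-0.0008 -0.     -0.    ]
```

View pics/c3.png

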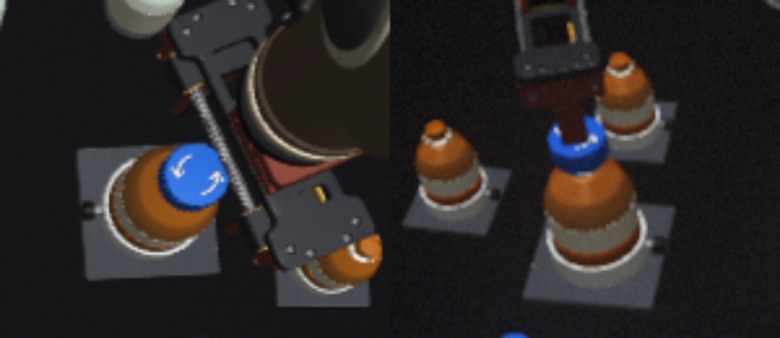

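The picture shows the gripper over the bottle with fingers straddling the cap, clear of the small bottle. Descending.

Request:
{"method": "play_rows", "body": {"commands": ".08 0 0 0 0 0;.17 0 0 0 0 0;.26 0 0 0 0 0;.35 0 0 0 0 0;.44 0 0 0 0 0;.53 0 0 0 0 0;.62 0 0 0 0 0;.71 0 0 0 0 0;.78 .014 -.007 0 0 0;.845 .014 -.007 0 0 0"}}

```text
t: 6.03
eef_pos: [0.5079, -0.1604, 0.1543]
orientation: [-2.82, 1.571, 2.304]
wrist_force: [-0.3, 0.1, 0.6]
gripper_width: 0.0881
```

Request:
{"method": "play_rows", "body": {"commands": "0 0 0 0 0 0;0 0 0 0 0 0;0 0 0 0 0 0;0 0 0 0 0 0;0 0 0 0 0 0;0 0 0 0 0 0;0 0 0 0 0 0;0 0 0 0 0 0;0 0 0 0 0 0;0 0 0 0 0 0", "jaw": 0.5}}

```text
t: 6.87
eef_pos: [0.5081, -0.1607, 0.1553]
orientation: [0.902, 1.57, -0.257]
wrist_force: [-0.1, -0.4, 3.4]
gripper_width: 0.0505
```

```bash
python3 -c "
from h import *
rel([.508,-.1605,.155],23.6)
cv2.imwrite('pics/scene2.png',snapshot('scene'))
a=cv2.resize(cv2.imread('pics/scene2.png')[140:270,100:250],None,fx=4,fy=4); cv2.imwrite('pics/c4.png',a)
for i in range(4): st()"
```

```text
t 6.87 pos [ 0.5081 -0.1607  0.1553] w 0.0505 F [-0.14 -0.43  3.4 ] T [-0.01  -0.11   0.005]
q [ 0.611  0.373 -0.496  1.871  0.215  0.949  0.429] toolx [ 6.e-04 -2.e-04 -1.e+00] y [9.164e-01 4.002e-01 5.000e-04] z [ 4.002e-01 -9.164e-01  4.000e-04] jaw yaw 23.6
shift m [ 0.0003 -0.     -0.0002] units [ 0.0037 -0.0004 -0.0029] turn deg [-0.01  0.02 -0.03] units [-0.      0.0001 -0.0001]
t 6.92 pos [ 0.5081 -0.1607  0.1553] w 0.0505 F [0.17 0.37 3.36] T [-0.02  -0.178 -0.046]
q [ 0.611  0.373 -0.496  1.871  0.215  0.949  0.429] toolx [ 6.e-04 -2.e-04 -1.e+00] y [9.164e-01 4.002e-01 5.000e-04] z [ 4.002e-01 -9.164e-01  4.000e-04] jaw yaw 23.6
t 6.92 pos [ 0.5081 -0.1607  0.1553] w 0.0505 F [0.17 0.37 3.36] T [-0.02  -0.178 -0.046]
q [ 0.611  0.373 -0.496  1.871  0.215  0.949  0.429] toolx [ 6.e-04 -2.e-04 -1.e+00] y [9.164e-01 4.002e-01 5.000e-04] z [ 4.002e-01 -9.164e-01  4.000e-04] jaw yaw 23.6
t 6.92 pos [ 0.5081 -0.1607  0.1553] w 0.0505 F [0.17 0.37 3.36] T [-0.02  -0.178 -0.046]
q [ 0.611  0.373 -0.496  1.871  0.215  0.949  0.429] toolx [ 6.e-04 -2.e-04 -1.e+00] y [9.164e-01 4.002e-01 5.000e-04] z [ 4.002e-01 -9.164e-01  4.000e-04] jaw yaw 23.6
t 6.92 pos [ 0.5081 -0.1607  0.1553] w 0.0505 F [0.17 0.37 3.36] T [-0.02  -0.178 -0.046]
q [ 0.611  0.373 -0.496  1.871  0.215  0.949  0.429] toolx [ 6.e-04 -2.e-04 -1.e+00] y [9.164e-01 4.002e-01 5.000e-04] z [ 4.002e-01 -9.164e-01  4.000e-04] jaw yaw 23.6
```

View pics/c4.png

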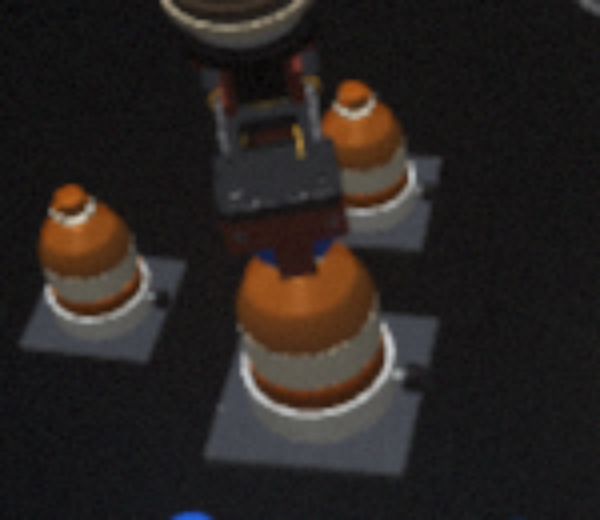

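Request:
{"method": "play_rows", "body": {"commands": "0 0 0 0 0 0;0 0 0 0 0 0;0 0 0 0 0 0;0 0 0 0 0 0;0 0 0 .03 0 0;0 0 0 .06 0 0;0 0 0 .09 0 0;0 0 0 .12 0 0;0 0 0 .15 0 0;0 0 0 .18 0 0", "jaw": 1}}

```text
t: 7.75
eef_pos: [0.5077, -0.1607, 0.1549]
orientation: [-1.723, 1.57, 2.831]
wrist_force: [-0.3, -0.2, 0.0]
gripper_width: 0.0878
```

Request:
{"method": "play_rows", "body": {"commands": "0 0 0 .03 0 0;0 0 0 .06 0 0;0 0 0 .09 0 0;0 0 0 .12 0 0;0 0 0 .15 0 0;0 0 0 .18 0 0;0 0 0 .21 0 0;0 0 0 .24 0 0;0 0 0 .27 0 0;0 0 0 .3 0 0"}}

```text
t: 8.58
eef_pos: [0.5077, -0.1606, 0.1549]
orientation: [-0.804, 1.57, 2.807]
wrist_force: [0.3, -0.0, 0.3]
gripper_width: 0.0879
```

Request:
{"method": "play_rows", "body": {"commands": "0 0 0 .02 0 0;0 0 0 .02 0 0;0 0 0 .02 0 0;0 0 0 .02 0 0;0 0 0 .02 0 0;0 0 0 .02 0 0;0 0 0 .02 0 0;0 0 0 .02 0 0;0 0 0 .02 0 0;0 0 0 .02 0 0"}}

```text
t: 9.42
eef_pos: [0.5079, -0.1607, 0.155]
orientation: [1.894, 1.571, -0.836]
wrist_force: [-0.9, 0.5, -0.2]
gripper_width: 0.0875
```

```bash
python3 -c "
from h import *
rel([.508,-.1607,.155],-66.4)"
```

```text
t 9.42 pos [ 0.5079 -0.1607  0.155 ] w 0.0875 F [-0.93  0.5  -0.21] T [0.034 0.047 0.021]
q [ 0.36   0.335 -0.179  1.888  0.073  0.924 -1.012] toolx [ 0. -0. -1.] y [ 0.4003 -0.9164  0.    ] z [-0.9164 -0.4003 -0.    ] jaw yaw -66.4
shift m [ 0.      0.     -0.0001] units [ 0.0006  0.0006 -0.0016] turn deg [-0. -0. -0.] units [-0. -0. -0.]
```

Request:
{"method": "play_rows", "body": {"commands": "0 0 0 0 0 0;0 0 0 0 0 0;0 0 0 0 0 0;0 0 0 0 0 0;0 0 0 0 0 0;0 0 0 0 0 0;0 0 0 0 0 0;0 0 0 0 0 0;0 0 0 0 0 0;0 0 0 0 0 0", "jaw": 0.4}}

```text
t: 10.25
eef_pos: [0.5079, -0.1607, 0.1551]
orientation: [1.94, 1.571, -0.79]
wrist_force: [0.4, -0.2, -0.1]
gripper_width: 0.0521
```

```bash
python3 -c "
from h import *
F=[]
for i in range(5): F.append(st(False)[0]['wrist_force']); snapshot('top')
s,R=st(); F=np.mean(F,0); print(F, R.T@F)"
```

```text
t 10.50 pos [ 0.5079 -0.1607  0.1551] w 0.0517 F [ 0.13 -0.46 -0.26] T [-0.081 -0.04   0.036]
q [ 0.36   0.335 -0.179  1.888  0.073  0.924 -1.013] toolx [ 1.e-04 -1.e-04 -1.e+00] y [ 4.003e-01 -9.164e-01  1.000e-04] z [-9.164e-01 -4.003e-01 -1.000e-04] jaw yaw -66.4
[-0.30551443  0.04774463  0.35090569] [-0.35094178 -0.16600053  0.26083925]
```

Request:
{"method": "play_rows", "body": {"commands": "0 0 0 0 0 0;0 0 0 0 0 0;.003 0 0 0 0 0;.006 0 0 0 0 0;.009 0 0 0 0 0;.012 0 0 0 0 0;.012 0 0 0 0 0;.012 0 0 0 0 0;.012 0 0 0 0 0;.012 0 0 0 0 0"}}

```text
t: 11.33
eef_pos: [0.5083, -0.1608, 0.1545]
orientation: [2.476, 1.57, -0.253]
wrist_force: [-0.4, -0.1, 5.2]
gripper_width: 0.0518
```

```bash
cat > f.py <<'E'
from h import *
F=[];T=[]
for i in range(2):
    s,_=st(False); F.append(s['wrist_force']);T.append(s['wrist_torque']); snapshot('top')
s,R=st(); print('mean F',np.mean(F,0).round(2),'tool',(R.T@np.mean(F,0)).round(2),'T',np.mean(T,0).round(3))
E
python3 f.py
```

```text
t 11.43 pos [ 0.5082 -0.1607  0.1545] w 0.0521 F [ 0.1  -0.37  5.14] T [-0.007  0.08  -0.049]
q [ 0.36   0.336 -0.179  1.889  0.074  0.922 -1.013] toolx [ 9.e-04 -3.e-04 -1.e+00] y [ 4.003e-01 -9.164e-01  6.000e-04] z [-9.164e-01 -4.003e-01 -7.000e-04] jaw yaw -66.4
mean F [-0.51 -0.04  4.76] tool [-4.76 -0.16  0.48] T [ 0.004  0.039 -0.027]
```

Request:
{"method": "play_rows", "body": {"commands": ".003 0 0 0 0 0;.006 0 0 0 0 0;.009 0 0 0 0 0;.012 0 0 0 0 0;.015 0 0 0 0 0;.018 0 0 0 0 0;.018 0 0 0 0 0;.018 0 0 0 0 0;.018 0 0 0 0 0;.018 0 0 0 0 0"}}

```text
t: 12.27
eef_pos: [0.5084, -0.1608, 0.1533]
orientation: [2.46, 1.569, -0.27]
wrist_force: [0.1, 0.3, 7.3]
gripper_width: 0.0518
```

```bash
python3 f.py
```

```text
t 12.37 pos [ 0.5084 -0.1608  0.1533] w 0.0515 F [-0.12 -0.3   6.55] T [-0.013  0.13  -0.011]
q [ 0.359  0.338 -0.179  1.89   0.074  0.919 -1.013] toolx [ 1.4e-03 -4.0e-04 -1.0e+00] y [ 4.003e-01 -9.164e-01  9.000e-04] z [-0.9164 -0.4003 -0.0011] jaw yaw -66.4
mean F [-0.25  0.03  7.03] tool [-7.03 -0.12  0.21] T [ 0.01   0.095 -0.024]
```

Request:
{"method": "play_rows", "body": {"commands": ".003 0 0 0 0 0;.006 0 0 0 0 0;.009 0 0 0 0 0;.009 0 0 0 0 0;.012 0 0 0 0 0;.015 0 0 0 0 0;.015 0 0 0 0 0;.015 0 0 0 0 0;.015 0 0 0 0 0;.015 0 0 0 0 0"}}

```text
t: 13.2
eef_pos: [0.5086, -0.1608, 0.1524]
orientation: [2.458, 1.569, -0.272]
wrist_force: [-0.7, -0.6, 8.2]
gripper_width: 0.0522
```

```bash
python3 f.py
```

```text
t 13.30 pos [ 0.5086 -0.1608  0.1524] w 0.0522 F [-1.6   1.17  7.34] T [0.025 0.133 0.017]
q [ 0.359  0.339 -0.179  1.891  0.075  0.917 -1.014] toolx [ 1.8e-03 -5.0e-04 -1.0e+00] y [ 0.4003 -0.9164  0.0012] z [-0.9164 -0.4003 -0.0015] jaw yaw -66.4
mean F [-0.61 -0.13  8.29] tool [-8.29 -0.12  0.6 ] T [0.016 0.128 0.018]
```

Request:
{"method": "play_rows", "body": {"commands": ".003 0 0 0 0 0;.006 0 0 0 0 0;.009 0 0 0 0 0;.009 0 0 0 0 0;.012 0 0 0 0 0;.015 0 0 0 0 0;.015 0 0 0 0 0;.015 0 0 0 0 0;.015 0 0 0 0 0;.015 0 0 0 0 0"}}

```text
t: 14.13
eef_pos: [0.5088, -0.1608, 0.1514]
orientation: [2.461, 1.568, -0.269]
wrist_force: [-0.4, -0.2, 10.3]
gripper_width: 0.0519
```

```bash
python3 f.py
```

```text
t 14.23 pos [ 0.5088 -0.1608  0.1514] w 0.0517 F [-0.45 -0.19 10.46] T [ 0.025  0.14  -0.033]
q [ 0.359  0.34  -0.179  1.892  0.075  0.914 -1.014] toolx [ 2.2e-03 -6.0e-04 -1.0e+00] y [ 0.4002 -0.9164  0.0014] z [-0.9164 -0.4002 -0.0017] jaw yaw -66.4
mean F [-0.9  -0.38  9.86] tool [-9.86  0.    0.96] T [0.036 0.165 0.015]
```

Request:
{"method": "play_rows", "body": {"commands": ".003 0 0 0 0 0;.006 0 0 0 0 0;.009 0 0 0 0 0;.009 0 0 0 0 0;.012 0 0 0 0 0;.015 0 0 0 0 0;.018 0 0 0 0 0;.018 0 0 0 0 0;.018 0 0 0 0 0;.018 0 0 0 0 0"}}

```text
t: 15.07
eef_pos: [0.509, -0.1609, 0.1502]
orientation: [2.452, 1.568, -0.277]
wrist_force: [-1.5, -0.3, 11.2]
gripper_width: 0.0524
```

```bash
python3 f.py
```

```text
t 15.17 pos [ 0.509  -0.1609  0.1502] w 0.0518 F [-1.49 -0.61 11.67] T [ 0.097  0.212 -0.032]
q [ 0.359  0.341 -0.178  1.893  0.076  0.911 -1.014] toolx [ 2.7e-03 -7.0e-04 -1.0e+00] y [ 0.4003 -0.9164  0.0017] z [-0.9164 -0.4003 -0.0022] jaw yaw -66.4
mean F [-1.11  0.19 11.53] tool [-11.53  -0.6    0.92] T [0.069 0.217 0.01 ]
```

Request:
{"method": "play_rows", "body": {"commands": ".003 0 0 0 0 0;.006 0 0 0 0 0;.009 0 0 0 0 0;.01 0 0 0 0 0;.01 0 0 0 0 0;.01 0 0 0 0 0;.01 0 0 -.003 0 0;.01 0 0 -.006 0 0;.01 0 0 -.01 0 0;.01 0 0 -.014 0 0"}}

```text
t: 16.0
eef_pos: [0.5093, -0.161, 0.1498]
orientation: [2.413, 1.567, -0.272]
wrist_force: [-0.8, 0.5, 14.3]
gripper_width: 0.0522
```

```bash
python3 f.py
```

```text
t 16.10 pos [ 0.5093 -0.161   0.1498] w 0.0519 F [-1.71  0.11 14.15] T [0.04  0.296 0.003]
q [ 0.366  0.343 -0.187  1.893  0.08   0.91  -0.974] toolx [ 3.4e-03 -9.0e-04 -1.0e+00] y [ 0.4405 -0.8978  0.0023] z [-0.8978 -0.4405 -0.0026] jaw yaw -63.9
mean F [-0.86  0.4  14.04] tool [-14.04  -0.71   0.56] T [ 0.062  0.277 -0.063]
```

Request:
{"method": "play_rows", "body": {"commands": "-.003 0 0 -.01 0 0;-.003 0 0 -.02 0 0;-.003 0 0 -.03 0 0;-.003 0 0 -.04 0 0;-.003 0 0 -.05 0 0;-.003 0 0 -.06 0 0;-.003 0 0 -.07 0 0;-.003 0 0 -.08 0 0;-.003 0 0 -.09 0 0;-.003 0 0 -.1 0 0"}}

```text
t: 16.93
eef_pos: [0.5092, -0.1609, 0.1498]
orientation: [2.12, 1.567, -0.25]
wrist_force: [-0.5, 0.2, 12.1]
gripper_width: 0.0523
```

```bash
python3 f.py
```

```text
t 17.03 pos [ 0.5093 -0.1609  0.1498] w 0.0521 F [-0.58 -0.   12.6 ] T [ 0.015  0.131 -0.086]
q [ 0.417  0.348 -0.251  1.889  0.107  0.914 -0.684] toolx [ 3.3e-03 -8.0e-04 -1.0e+00] y [ 0.6969 -0.7172  0.0028] z [-0.7172 -0.6969 -0.0018] jaw yaw -45.8
mean F [-0.52  0.25 12.29] tool [-12.3   -0.51   0.18] T [-0.006  0.168 -0.039]
```

Request:
{"method": "play_rows", "body": {"commands": ".001 0 0 -.01 0 0;.001 0 0 -.02 0 0;.001 0 0 -.03 0 0;.001 0 0 -.04 0 0;.001 0 0 -.05 0 0;.001 0 0 -.06 0 0;.001 0 0 -.07 0 0;.001 0 0 -.08 0 0;.001 0 0 -.09 0 0;.001 0 0 -.1 0 0"}}

```text
t: 17.87
eef_pos: [0.5093, -0.1609, 0.1498]
orientation: [1.789, 1.567, -0.267]
wrist_force: [-0.2, 0.1, 12.1]
gripper_width: 0.0517
```

```bash
python3 f.py
```

```text
t 17.97 pos [ 0.5093 -0.1609  0.1498] w 0.0520 F [ 0.02 -0.21 13.13] T [0.051 0.137 0.012]
q [ 0.468  0.355 -0.315  1.886  0.136  0.918 -0.397] toolx [ 3.3e-03 -9.0e-04 -1.0e+00] y [ 0.8844 -0.4667  0.0034] z [-4.667e-01 -8.844e-01 -8.000e-04] jaw yaw -27.8
mean F [-0.05 -0.18 12.63] tool [-12.63   0.09   0.18] T [-0.001  0.149 -0.094]
```

Request:
{"method": "play_rows", "body": {"commands": "0 0 0 -.01 0 0;0 0 0 -.02 0 0;0 0 0 -.03 0 0;0 0 0 -.04 0 0;0 0 0 -.05 0 0;0 0 0 -.06 0 0;0 0 0 -.07 0 0;0 0 0 -.08 0 0;0 0 0 -.08 0 0;0 0 0 -.08 0 0"}}

```text
t: 18.8
eef_pos: [0.5093, -0.161, 0.1498]
orientation: [1.523, 1.567, -0.283]
wrist_force: [-1.7, 0.1, 13.0]
gripper_width: 0.052
```

```bash
sed -i 's/range(2)/range(4)/' f.py; python3 f.py
```

```text
t 19.00 pos [ 0.5093 -0.1609  0.1498] w 0.0517 F [-0.94  0.03 13.17] T [-0.06   0.14  -0.066]
q [ 0.508  0.361 -0.366  1.883  0.16   0.923 -0.168] toolx [ 0.0034 -0.001  -1.    ] y [ 0.9724 -0.2334  0.0035] z [-2.334e-01 -9.724e-01  2.000e-04] jaw yaw -13.5
mean F [-1.01 -0.17 12.8 ] tool [-12.81  -0.89   0.4 ] T [-0.01   0.157 -0.043]
```

Request:
{"method": "play_rows", "body": {"commands": "0 0 0 -.01 0 0;0 0 0 -.02 0 0;0 0 0 -.03 0 0;0 0 0 -.04 0 0;0 0 0 -.045 0 0;0 0 0 -.05 0 0;0 0 0 -.05 0 0;0 0 0 -.05 0 0;0 0 0 -.05 0 0;0 0 0 -.05 0 0"}}

```text
t: 19.83
eef_pos: [0.5093, -0.1609, 0.1498]
orientation: [1.354, 1.567, -0.295]
wrist_force: [-1.3, -0.3, 13.1]
gripper_width: 0.0524
```

```bash
python3 f.py
```

```text
t 20.03 pos [ 0.5094 -0.161   0.1498] w 0.0521 F [-0.41  0.14 13.09] T [ 0.003  0.087 -0.083]
q [ 0.534  0.365 -0.398  1.881  0.175  0.925 -0.025] toolx [ 0.0035 -0.0011 -1.    ] y [ 0.9969 -0.0784  0.0035] z [-7.840e-02 -9.969e-01  8.000e-04] jaw yaw -4.5
mean F [-0.39 -0.48 12.75] tool [-12.75  -0.31   0.52] T [-0.057  0.076 -0.08 ]
```

Request:
{"method": "play_rows", "body": {"commands": "0 0 0 -.005 0 0;0 0 0 -.01 0 0;0 0 0 -.015 0 0;0 0 0 -.02 0 0;0 0 0 -.025 0 0;0 0 0 -.03 0 0;0 0 0 -.03 0 0;0 0 0 -.03 0 0;0 0 0 -.03 0 0;0 0 0 -.03 0 0"}}

```text
t: 20.87
eef_pos: [0.5094, -0.161, 0.1498]
orientation: [1.252, 1.567, -0.303]
wrist_force: [-0.8, 0.0, 12.7]
gripper_width: 0.0521
```

```bash
python3 f.py
```

```text
t 21.07 pos [ 0.5093 -0.161   0.1498] w 0.0521 F [-0.66 -0.07 12.13] T [-0.058  0.083 -0.061]
q [ 0.549  0.368 -0.418  1.88   0.184  0.927  0.061] toolx [ 0.0034 -0.0011 -1.    ] y [0.9999 0.0158 0.0034] z [ 0.0158 -0.9999  0.0012] jaw yaw 0.9
mean F [-0.33  0.12 12.46] tool [-12.46  -0.29  -0.11] T [-0.04   0.099 -0.091]
```

Request:
{"method": "play_rows", "body": {"commands": "0 0 0 -.004 0 0;0 0 0 -.008 0 0;0 0 0 -.012 0 0;0 0 0 -.016 0 0;0 0 0 -.02 0 0;0 0 0 -.02 0 0;0 0 0 -.02 0 0;0 0 0 -.02 0 0;0 0 0 -.02 0 0;0 0 0 -.02 0 0"}}

```text
t: 21.9
eef_pos: [0.5093, -0.161, 0.1498]
orientation: [1.192, 1.567, -0.301]
wrist_force: [-0.6, -0.1, 13.3]
gripper_width: 0.052
```

```bash
python3 f.py
```

```text
t 22.10 pos [ 0.5094 -0.161   0.1498] w 0.0522 F [-0.48  0.2  12.68] T [ 0.004  0.085 -0.134]
q [ 0.559  0.37  -0.431  1.88   0.19   0.929  0.118] toolx [ 0.0034 -0.001  -1.    ] y [0.9969 0.0784 0.0033] z [ 0.0784 -0.9969  0.0013] jaw yaw 4.5
mean F [-0.42 -0.32 13.01] tool [-13.01  -0.4    0.3 ] T [-0.052  0.065 -0.119]
```

Request:
{"method": "play_rows", "body": {"commands": "0 0 0 -.003 0 0;0 0 0 -.006 0 0;0 0 0 -.01 0 0;0 0 0 -.01 0 0;0 0 0 -.01 0 0;0 0 0 -.01 0 0;0 0 0 -.01 0 0;0 0 0 -.01 0 0;0 0 0 -.01 0 0;0 0 0 -.01 0 0"}}

```text
t: 22.93
eef_pos: [0.5093, -0.161, 0.1498]
orientation: [1.157, 1.567, -0.304]
wrist_force: [0.3, -0.5, 12.7]
gripper_width: 0.0519
```

```bash
sed -i 's/range(4)/range(8)/' f.py; python3 f.py
```

```text
t 23.33 pos [ 0.5094 -0.161   0.1498] w 0.0524 F [ 0.33 -0.8  12.55] T [-0.033  0.063 -0.159]
q [ 0.564  0.371 -0.438  1.879  0.193  0.929  0.147] toolx [ 0.0034 -0.0011 -1.    ] y [0.994  0.1097 0.0033] z [ 0.1097 -0.994   0.0014] jaw yaw 6.3
mean F [-0.24 -0.3  12.81] tool [-12.81  -0.23   0.29] T [-0.051  0.076 -0.117]
```

Request:
{"method": "play_rows", "body": {"commands": "0 0 0 -.003 0 0;0 0 0 -.006 0 0;0 0 0 -.01 0 0;0 0 0 -.01 0 0;0 0 0 -.01 0 0;0 0 0 -.01 0 0;0 0 0 -.01 0 0;0 0 0 -.01 0 0;0 0 0 -.01 0 0;0 0 0 -.01 0 0"}}

```text
t: 24.17
eef_pos: [0.5094, -0.161, 0.1498]
orientation: [1.131, 1.567, -0.299]
wrist_force: [-0.8, -0.3, 12.5]
gripper_width: 0.052
```

```bash
python3 f.py
```

```text
t 24.57 pos [ 0.5093 -0.161   0.1498] w 0.0523 F [-0.22 -0.2  11.29] T [-0.063  0.026 -0.222]
q [ 0.57   0.372 -0.444  1.879  0.197  0.93   0.176] toolx [ 0.0034 -0.0011 -1.    ] y [0.99   0.1407 0.0032] z [ 0.1407 -0.9901  0.0015] jaw yaw 8.1
mean F [-0.48  0.11 12.92] tool [-12.93  -0.42  -0.16] T [-0.029  0.077 -0.165]
```

Torque has reached about 0.165 N m, so the cap should be free. Easing off the press and lifting slowly.

Request:
{"method": "play_rows", "body": {"commands": "-.01 0 0 .01 0 0;-.02 0 0 .01 0 0;-.03 0 0 .01 0 0;-.04 0 0 .01 0 0;-.05 0 0 .01 0 0;-.06 0 0 .01 0 0;-.07 0 0 .01 0 0;-.08 0 0 .01 0 0;-.09 0 0 .01 0 0;-.1 0 0 .01 0 0"}}

```text
t: 25.4
eef_pos: [0.5074, -0.1606, 0.1558]
orientation: [-1.956, 1.57, 2.867]
wrist_force: [1.4, 0.3, -1.3]
gripper_width: 0.0521
```

```bash
sed -i 's/range(8)/range(3)/' f.py; python3 f.py
```

```text
t 25.55 pos [ 0.5076 -0.1606  0.1558] w 0.0520 F [-0.18 -0.31 -0.86] T [-0.066 -0.124 -0.011]
q [ 0.567  0.363 -0.44   1.874  0.187  0.946  0.153] toolx [-7.e-04  2.e-04 -1.e+00] y [ 9.939e-01  1.100e-01 -7.000e-04] z [ 1.100e-01 -9.939e-01 -3.000e-04] jaw yaw 6.3
mean F [ 0.68 -0.1  -1.17] tool [1.17 0.67 0.18] T [-0.059 -0.163 -0.009]
```

Request:
{"method": "play_rows", "body": {"commands": "-.01 0 0 0 0 0;-.02 0 0 0 0 0;-.02 0 0 0 0 0;-.02 0 0 0 0 0;-.03 0 0 0 0 0;-.03 0 0 0 0 0;-.03 0 0 0 0 0;-.04 0 0 0 0 0;-.04 0 0 0 0 0;-.04 0 0 0 0 0"}}

```text
t: 26.38
eef_pos: [0.5079, -0.1607, 0.1594]
orientation: [1.092, 1.571, -0.369]
wrist_force: [0.7, -0.6, -0.4]
gripper_width: 0.0522
```

```bash
python3 f.py
```

```text
t 26.53 pos [ 0.5079 -0.1607  0.1594] w 0.0520 F [ 0.64  0.57 -0.91] T [ 0.004 -0.118  0.024]
q [ 0.568  0.359 -0.441  1.87   0.185  0.952  0.155] toolx [ 1.e-04 -0.e+00 -1.e+00] y [9.939e-01 1.100e-01 1.000e-04] z [ 0.11   -0.9939  0.    ] jaw yaw 6.3
mean F [-0.11 -0.49 -0.59] tool [ 0.59 -0.16  0.48] T [-0.024 -0.099  0.016]
```

Request:
{"method": "play_rows", "body": {"commands": "-.05 0 0 0 0 0;-.1 0 0 0 0 0;-.17 0 0 0 0 0;-.24 0 0 0 0 0;-.31 0 0 0 0 0;-.38 0 0 0 0 0;-.45 0 0 0 0 0;-.52 0 0 0 0 0;-.57 0 0 0 0 0;-.6 0 0 0 0 0"}}

```text
t: 27.37
eef_pos: [0.5081, -0.1607, 0.2081]
orientation: [1.102, 1.57, -0.358]
wrist_force: [0.1, 0.6, 0.1]
gripper_width: 0.0522
```

```bash
python3 -c "
from h import *
im=snapshot('scene');im2=snapshot('top')
a=cv2.resize(np.hstack([im[120:270,100:250],im2[130:280,310:460]]),None,fx=2.6,fy=2.6); cv2.imwrite('pics/c5.png',a)
rel([.4675,.176,.207])"
```

```text
t 27.47 pos [ 0.5081 -0.1607  0.2078] w 0.0520 F [ 0.71  0.64 -1.06] T [-0.085 -0.084  0.01 ]
q [ 0.582  0.306 -0.451  1.815  0.152  1.054  0.184] toolx [ 7.e-04 -3.e-04 -1.e+00] y [9.939e-01 1.099e-01 7.000e-04] z [ 1.099e-01 -9.939e-01  4.000e-04] jaw yaw 6.3
shift m [ 0.0007 -0.0033 -0.3392] units [ 0.0089 -0.0417 -4.2395] turn deg [-0.    0.02 -0.04] units [-0.      0.0001 -0.0002]
```

View pics/c5.png

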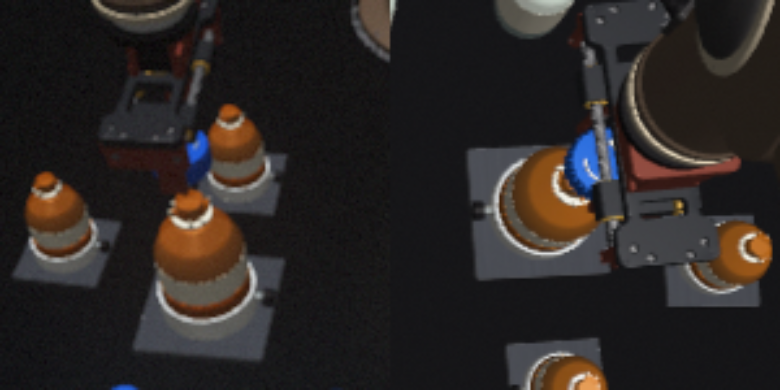

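The pictures show the bare neck and the blue cap held in the fingers. Moving to the dish.

Request:
{"method": "play_rows", "body": {"commands": "0 0 -.04 0 0 0;0 0 -.1 0 0 0;0 0 -.2 0 0 0;0 0 -.3 0 0 0;0 0 -.4 0 0 0;0 0 -.5 0 0 0;0 0 -.6 0 0 0;0 0 -.7 0 0 0;0 0 -.8 0 0 0;0 0 -.9 0 0 0"}}

```text
t: 28.3
eef_pos: [0.4999, -0.0882, 0.2074]
orientation: [0.768, 1.571, -0.692]
wrist_force: [0.7, 0.9, -0.1]
gripper_width: 0.0519
```

Request:
{"method": "play_rows", "body": {"commands": "0 0 -.1 0 0 0;0 0 -.2 0 0 0;0 0 -.3 0 0 0;0 0 -.4 0 0 0;0 0 -.5 0 0 0;0 0 -.6 0 0 0;0 0 -.7 0 0 0;0 0 -.8 0 0 0;0 0 -.9 0 0 0;0 0 -1 0 0 0"}}

```text
t: 29.13
eef_pos: [0.4911, -0.0088, 0.2074]
orientation: [0.741, 1.571, -0.719]
wrist_force: [0.5, 0.0, 0.0]
gripper_width: 0.0523
```

Request:
{"method": "play_rows", "body": {"commands": "0 0 -.1 0 0 0;0 0 -.2 0 0 0;0 0 -.3 0 0 0;0 0 -.4 0 0 0;0 0 -.5 0 0 0;0 0 -.6 0 0 0;0 0 -.7 0 0 0;0 0 -.8 0 0 0;0 0 -.9 0 0 0;0 0 -1 0 0 0"}}

```text
t: 29.97
eef_pos: [0.4822, 0.0707, 0.2074]
orientation: [-0.817, 1.571, -2.278]
wrist_force: [0.1, -0.6, 0.4]
gripper_width: 0.0522
```

Request:
{"method": "play_rows", "body": {"commands": "0 0 -.1 0 0 0;0 0 -.2 0 0 0;0 0 -.3 0 0 0;0 0 -.4 0 0 0;0 0 -.5 0 0 0;0 0 -.6 0 0 0;0 0 -.7 0 0 0;0 0 -.8 0 0 0;0 0 -.9 0 0 0;0 0 -1 0 0 0"}}

```text
t: 30.8
eef_pos: [0.4735, 0.1502, 0.2073]
orientation: [-0.257, 1.571, -1.717]
wrist_force: [-0.4, 0.4, -0.4]
gripper_width: 0.0521
```

```bash
python3 -c "
from h import *
rel([.4675,.176,.06])"
```

```text
t 30.80 pos [0.4735 0.1502 0.2073] w 0.0521 F [-0.43  0.37 -0.44] T [ 0.003 -0.128  0.016]
q [ 0.121  0.27  -0.623  1.888  0.181  1.04  -0.467] toolx [-0.e+00 -1.e-04 -1.e+00] y [ 0.9939  0.11   -0.    ] z [ 1.100e-01 -9.939e-01  1.000e-04] jaw yaw 6.3
shift m [ 0.1473 -0.0031 -0.0263] units [ 1.8418 -0.0385 -0.329 ] turn deg [0. 0. 0.] units [0. 0. 0.]
```

Request:
{"method": "play_rows", "body": {"commands": ".05 -.005 -.05 0 0 0;.12 -.01 -.1 0 0 0;.22 -.02 -.15 0 0 0;.32 -.03 -.2 0 0 0;.43 -.038 -.25 0 0 0;.54 -.038 -.3 0 0 0;.65 -.038 -.33 0 0 0;.76 -.038 -.33 0 0 0;.85 -.038 -.33 0 0 0;.92 -.038 -.33 0 0 0"}}

```text
t: 31.63
eef_pos: [0.4674, 0.175, 0.1326]
orientation: [-1.245, 1.57, -2.705]
wrist_force: [0.9, -0.9, -0.5]
gripper_width: 0.052
```

Request:
{"method": "play_rows", "body": {"commands": ".07 0 0 0 0 0;.16 0 0 0 0 0;.26 0 0 0 0 0;.36 0 0 0 0 0;.46 0 0 0 0 0;.56 0 0 0 0 0;.66 0 0 0 0 0;.76 0 0 0 0 0;.85 0 0 0 0 0;.92 0 0 0 0 0"}}

```text
t: 32.47
eef_pos: [0.4674, 0.1753, 0.0592]
orientation: [-1.408, 1.57, -2.868]
wrist_force: [0.1, -0.7, -0.5]
gripper_width: 0.0521
```

```bash
python3 -c "
from h import *
im=snapshot('scene');im2=snapshot('top')
a=cv2.resize(np.hstack([im[150:300,240:390],im2[150:300,160:310]]),None,fx=2.6,fy=2.6); cv2.imwrite('pics/c6.png',a)
rel([.4675,.176,.011])"
```

```text
t 32.57 pos [0.467  0.1751 0.0591] w 0.0521 F [ 0.9  -0.26 -0.62] T [-0.025 -0.065  0.007]
q [-0.019  0.476 -0.549  2.025  0.363  0.737 -0.681] toolx [-1.6e-03 -5.0e-04 -1.0e+00] y [ 0.9939  0.1102 -0.0016] z [ 1.102e-01 -9.939e-01  3.000e-04] jaw yaw 6.3
shift m [ 0.0481  0.0006 -0.0008] units [ 0.6017  0.0077 -0.0101] turn deg [0.   0.02 0.09] units [0.     0.0001 0.0005]
```

View pics/c6.png

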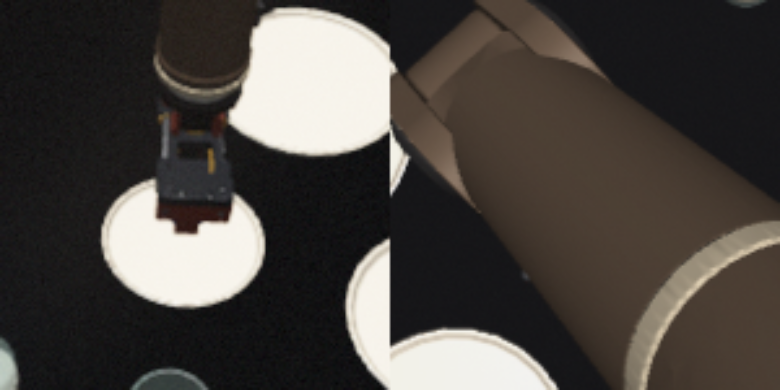

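```bash
python3 -c "
from h import *
P=np.array([.467,.175,.059]); u=proj('scene',[P,P+[0,0,.027],P+[.0,.026,.02],P+[0,-.026,.02],P+[0,0,.08],[.4675,.176,.005]]); print(((u-[240,150])*2.6).round())
im=snapshot('scene'); cv2.imwrite('pics/c7.png',cv2.resize(im[200:260,285:345],None,fx=10,fy=10,interpolation=cv2.INTER_CUBIC))
h=cv2.cvtColor(im[180:280,270:360],cv2.COLOR_BGR2HSV); print((cv2.inRange(h,(100,100,40),(130,255,255))>0).sum())"
```

```text
[[185. 206.]
 [187. 189.]
 [213. 197.]
 [160. 190.]
 [191. 153.]
 [182. 240.]]
0
```

View pics/c7.png

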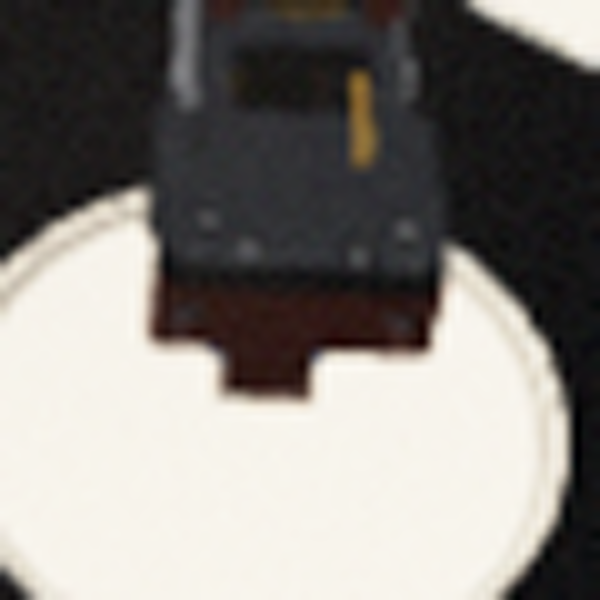

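The cap (predicted crop rows 189–206) is hidden behind the gripper body, whose lower edge is near row 218; the fingers still hold at 52 mm. Lowering.

Request:
{"method": "play_rows", "body": {"commands": ".06 0 -.01 0 0 0;.13 0 -.01 0 0 0;.2 .008 -.01 0 0 0;.27 .008 -.01 0 0 0;.34 .008 -.01 0 0 0;.41 .008 -.01 0 0 0;.47 .008 -.01 0 0 0;.52 .008 -.01 0 0 0;.55 .008 -.01 0 0 0;.57 .008 -.01 0 0 0"}}

```text
t: 33.45
eef_pos: [0.468, 0.1762, 0.0142]
orientation: [-1.432, 1.57, -2.892]
wrist_force: [-0.0, 0.1, -0.5]
gripper_width: 0.0521
```

```bash
python3 f.py
```

```text
t 33.60 pos [0.4682 0.1763 0.0146] w 0.0518 F [-0.18 -0.    0.07] T [-0.024 -0.078  0.075]
q [-0.062  0.547 -0.501  2.049  0.428  0.646 -0.738] toolx [ 0.  0. -1.] y [0.9939 0.11   0.    ] z [ 0.11   -0.9939 -0.    ] jaw yaw 6.3
mean F [ 0.08 -0.28 -0.29] tool [0.29 0.05 0.29] T [-0.014 -0.085 -0.042]
```

Request:
{"method": "play_rows", "body": {"commands": ".01 0 0 0 0 0;.02 0 0 0 0 0;.03 0 0 0 0 0;.035 0 0 0 0 0;.04 0 0 0 0 0;.04 0 0 0 0 0;.04 0 0 0 0 0;.04 0 0 0 0 0;.04 0 0 0 0 0;.04 0 0 0 0 0"}}

```text
t: 34.43
eef_pos: [0.4682, 0.1762, 0.0114]
orientation: [0.795, 1.571, -0.666]
wrist_force: [0.0, 0.3, -1.8]
gripper_width: 0.0519
```

```bash
python3 f.py
```

```text
t 34.58 pos [0.4682 0.1762 0.0114] w 0.0520 F [ 0.72 -0.53 -0.05] T [ 0.005 -0.057 -0.003]
q [-0.065  0.552 -0.497  2.051  0.432  0.64  -0.742] toolx [ 1.e-04 -0.e+00 -1.e+00] y [9.939e-01 1.100e-01 1.000e-04] z [ 0.11   -0.9939  0.    ] jaw yaw 6.3
mean F [-0.05  0.11 -0.84] tool [ 0.84 -0.04 -0.11] T [ 0.009 -0.052  0.022]
```

Request:
{"method": "play_rows", "body": {"commands": ".005 0 0 0 0 0;.01 0 0 0 0 0;.015 0 0 0 0 0;.015 0 0 0 0 0;.015 0 0 0 0 0;.015 0 0 0 0 0;.015 0 0 0 0 0;.015 0 0 0 0 0;.015 0 0 0 0 0;.015 0 0 0 0 0"}}

```text
t: 35.42
eef_pos: [0.4682, 0.1762, 0.0102]
orientation: [1.126, 1.571, -0.335]
wrist_force: [0.8, -0.3, -0.2]
gripper_width: 0.0519
```

```bash
python3 f.py
```

```text
t 35.57 pos [0.4682 0.1762 0.0102] w 0.0517 F [-0.07  0.33 -0.76] T [-0.042 -0.067 -0.019]
q [-0.066  0.554 -0.495  2.051  0.434  0.637 -0.744] toolx [-0. -0. -1.] y [ 0.9939  0.11   -0.    ] z [ 0.11   -0.9939  0.    ] jaw yaw 6.3
mean F [ 0.2  -0.39 -0.32] tool [0.32 0.15 0.41] T [-0.039 -0.086  0.019]
```

Request:
{"method": "play_rows", "body": {"commands": ".004 0 0 0 0 0;.008 0 0 0 0 0;.01 0 0 0 0 0;.01 0 0 0 0 0;.01 0 0 0 0 0;.01 0 0 0 0 0;.01 0 0 0 0 0;.01 0 0 0 0 0;.01 0 0 0 0 0;.01 0 0 0 0 0"}}

```text
t: 36.4
eef_pos: [0.4682, 0.1762, 0.0096]
orientation: [0.902, 1.571, -0.558]
wrist_force: [-1.0, -0.0, 5.3]
gripper_width: 0.052
```

```bash
python3 f.py
```

```text
t 36.55 pos [0.4682 0.1762 0.0096] w 0.0519 F [-0.87 -0.08  5.99] T [-0.174  0.314 -0.029]
q [-0.067  0.555 -0.495  2.052  0.435  0.636 -0.745] toolx [ 2.e-04 -2.e-04 -1.e+00] y [9.939e-01 1.100e-01 2.000e-04] z [ 1.100e-01 -9.939e-01  2.000e-04] jaw yaw 6.3
mean F [-1.35 -0.43  5.46] tool [-5.46 -1.39  0.28] T [-0.195  0.258 -0.038]
```

Contact with the dish floor (5.5 N). Easing slightly and opening.

Request:
{"method": "play_rows", "body": {"commands": "-.003 0 0 0 0 0;-.005 0 0 0 0 0;-.005 0 0 0 0 0;-.005 0 0 0 0 0;-.005 0 0 0 0 0;-.005 0 0 0 0 0;-.005 0 0 0 0 0;-.005 0 0 0 0 0;-.005 0 0 0 0 0;-.005 0 0 0 0 0"}}

```text
t: 37.38
eef_pos: [0.4682, 0.1762, 0.0098]
orientation: [1.41, 1.571, -0.05]
wrist_force: [-1.7, -0.4, 4.7]
gripper_width: 0.0521
```

Request:
{"method": "play_rows", "body": {"commands": "0 0 0 0 0 0;0 0 0 0 0 0;0 0 0 0 0 0;0 0 0 0 0 0;0 0 0 0 0 0;0 0 0 0 0 0;0 0 0 0 0 0;0 0 0 0 0 0;0 0 0 0 0 0;0 0 0 0 0 0", "jaw": 1}}

```text
t: 38.22
eef_pos: [0.4682, 0.1762, 0.0098]
orientation: [1.354, 1.571, -0.107]
wrist_force: [0.3, -0.4, 0.9]
gripper_width: 0.0881
```

```bash
python3 f.py
```

```text
t 38.37 pos [0.4682 0.1762 0.0098] w 0.0876 F [-0.23  0.83 -0.41] T [ 0.006 -0.09  -0.002]
q [-0.067  0.555 -0.495  2.051  0.435  0.636 -0.744] toolx [ 1.e-04 -0.e+00 -1.e+00] y [9.939e-01 1.100e-01 1.000e-04] z [ 0.11   -0.9939  0.    ] jaw yaw 6.3
mean F [-0.04 -0.07  0.5 ] tool [-0.5  -0.05  0.07] T [-0.025 -0.071 -0.005]
```

Released. Retreating straight up.

Request:
{"method": "play_rows", "body": {"commands": "-.04 0 0 0 0 0;-.1 0 0 0 0 0;-.2 0 0 0 0 0;-.3 0 0 0 0 0;-.4 0 0 0 0 0;-.5 0 0 0 0 0;-.6 0 0 0 0 0;-.7 0 0 0 0 0;-.8 0 0 0 0 0;-.9 0 0 0 0 0"}}

```text
t: 39.2
eef_pos: [0.4682, 0.1762, 0.0827]
orientation: [1.486, 1.571, 0.026]
wrist_force: [-0.1, -0.4, -0.6]
gripper_width: 0.0879
```

Request:
{"method": "play_rows", "body": {"commands": "-.1 0 0 0 0 0;-.2 0 0 0 0 0;-.3 0 0 0 0 0;-.4 0 0 0 0 0;-.5 0 0 0 0 0;-.6 0 0 0 0 0;-.7 0 0 0 0 0;-.8 0 0 0 0 0;-.9 0 0 0 0 0;-1 0 0 0 0 0"}}

```text
t: 40.03
eef_pos: [0.4681, 0.1762, 0.1626]
orientation: [-2.622, 1.571, 2.2]
wrist_force: [0.5, -0.7, -0.5]
gripper_width: 0.0881
```

Request:
{"method": "play_rows", "body": {"commands": "0 0 .1 0 0 0;0 0 .2 0 0 0;0 0 .3 0 0 0;0 0 .4 0 0 0;0 0 .5 0 0 0;0 0 .6 0 0 0;0 0 .7 0 0 0;0 0 .8 0 0 0;0 0 .9 0 0 0;0 0 1 0 0 0"}}

```text
t: 40.87
eef_pos: [0.4771, 0.0959, 0.1617]
orientation: [-0.26, 1.571, -1.72]
wrist_force: [-0.6, 0.5, 0.4]
gripper_width: 0.0876
```

Request:
{"method": "play_rows", "body": {"commands": "0 0 .1 0 0 0;0 0 .2 0 0 0;0 0 .3 0 0 0;0 0 .4 0 0 0;0 0 .5 0 0 0;0 0 .6 0 0 0;0 0 .7 0 0 0;0 0 .8 0 0 0;0 0 .9 0 0 0;0 0 .9 0 0 0"}}

```text
t: 41.7
eef_pos: [0.4851, 0.0231, 0.1617]
orientation: [-0.324, 1.57, -1.786]
wrist_force: [0.4, 0.0, -1.0]
gripper_width: 0.0878
```

```bash
python3 -c "
from h import *
im=snapshot('scene');im2=snapshot('top')
cv2.imwrite('pics/s9.png',im);cv2.imwrite('pics/t9.png',im2)
cv2.imwrite('pics/c9.png',cv2.resize(np.hstack([im[190:300,260:370],im2[170:280,180:290]]),None,fx=3.5,fy=3.5,interpolation=cv2.INTER_CUBIC))
for n,i in(('scene',im),('top',im2)):
  m=cv2.inRange(cv2.cvtColor(i,cv2.COLOR_BGR2HSV),(105,150,130),(130,255,255))
  for c in cv2.findContours(m,cv2.RETR_EXTERNAL,cv2.CHAIN_APPROX_NONE)[0]:
    if cv2.contourArea(c)>60: M=cv2.moments(c); e=(M['m10']/M['m00'],M['m01']/M['m00']); print(n,cv2.contourArea(c),np.round(e,1),onz(n,e,.037).round(4))
st()"
```

```text
scene 128.5 [229.1 275.8] [ 0.624  -0.0045  0.037 ]
scene 123.0 [146.5 273.8] [ 0.6517 -0.2012  0.037 ]
scene 383.0 [  9.3 275. ] [ 0.7097 -0.5225  0.037 ]
scene 198.5 [310.2 236.1] [0.4716 0.1748 0.037 ]
top 306.5 [231.4 223.2] [0.465  0.1763 0.037 ]
top 77.5 [547.8 127.1] [ 0.7268 -0.6211  0.037 ]
top 718.0 [514.2 133.6] [ 0.7078 -0.534   0.037 ]
top 86.5 [298.9 115.9] [0.7445 0.014  0.037 ]
top 115.5 [376.8 108.4] [ 0.7687 -0.1858  0.037 ]
t 41.80 pos [0.4849 0.0249 0.1617] w 0.0883 F [ 0.13 -0.37 -0.29] T [-0.028 -0.051 -0.006]
q [ 0.324  0.297 -0.565  1.968  0.196  0.93  -0.23 ] toolx [-0.e+00  1.e-04 -1.e+00] y [ 0.994   0.1092 -0.    ] z [ 1.092e-01 -9.940e-01 -1.000e-04] jaw yaw 6.3
```

View pics/c9.png

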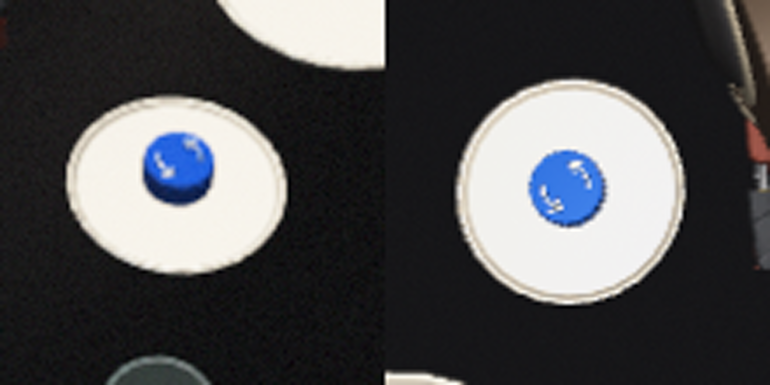

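View pics/s9.png

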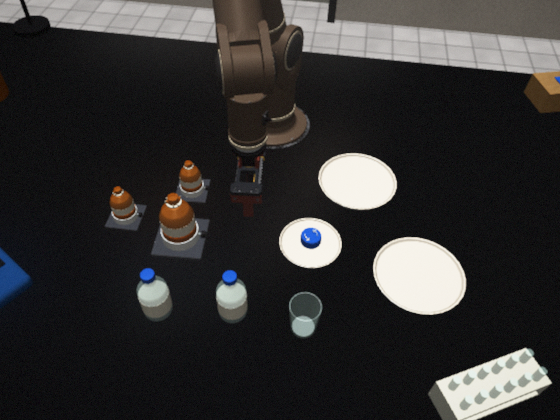

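The cap stands upright in the dish, at scene (310,236) and top (231,223). The bystanders are where they were, the bottle is open, and the arm is clear of everything. Handing in.

```bash
python3 -c "
from workcell import r
print(r.close_job())"
```

```text
the job is handed in; nothing more can be done
None
```

The cap is off the amber bottle and standing upright on the floor of the smallest white dish, released and with the arm clear. I handed the job in at about 42 s of the 66 s allowed.

- **Opening:** I gripped the blue cap and pressed it down. Readings while pressed ran up to about 14 N, and 12–13 N while turning. I turned it anticlockwise about 74° in steps, until the averaged torque was about 0.165 N m. The largest single torque reading was 0.22, within sensor noise and under the 0.25 limit. It then lifted off with only its own weight showing.
- **Placing:** I set it down with about 5 N of contact force before letting go.
- **Final pictures:** Both views put the cap within about 4 mm of the dish centre. The bottle's neck is bare, and the two clear bottles and the beaker stand where they started.
- **Disagreements:** The two cameras differed by 3–7 mm on the cap's position. At set-down the wrist showed a moment of about 0.3 N m, which may mean one foot touched first. The pictures after release show it upright.

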